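# Find the loose-capped glue jar and slide it out

## Robot

A 6-joint arm with a two-finger parallel gripper is mounted at the origin on the work surface. World frame = base frame: x ahead of the robot, y to its left, z up, the work surface at z = 0. Lengths are in mm, angles in rad, forces in N, time in s.
With the tool pointing down it reaches from about 300 to 775 mm from the base axis. Payload 14.6 kg.
Tool frame: the origin (TCP) lies between the finger pads; the fingertips stand 22 mm ahead of it and the grasp point (between the pads) lies 3 mm ahead of it (finger_overhang is the distance from the TCP to the fingertips, in mm); z points along the fingers, y is the direction in which the jaws open and shut (so a half turn about z gives the same grasp; the last joint's range is limited). The gripper opens to 94 mm and grips with 3 to 60 N. Pads are 16 mm wide; open, the fingers measure 119 mm over their backs; the gripper's body (75 mm by 177 mm) begins 78 mm behind the grasp point.
Start: joints at [1.201, 0.3, 1.521, -0, 1.321, -0.067], TCP at [164.004, 524.969, 227.446] pointing down, gripper open.
Joint ranges: [-3.03, 3.03], [-0.79, 2.21], [0.23, 2.52], [-1.04, 4.18], [0, 3.07], [-2.55, 2.55]. Speed limits (rad/s): [2.22, 2.22, 2.57, 3.14, 3.14, 3.14].

## Interface

Orientations are given as [roll, pitch, yaw] about the fixed x, y, z axes, in that order (R = Rz(yaw) Ry(pitch) Rx(roll)).
In Python, from cell import * gives the robot as it stands.
- The arm moves only by the tool jog_arm, never from a script. Its argument "increments" is a list of rows, each a list of 7 numbers: the shift along the tool's x, y, z in cm, then the turn, a rotation vector about the tool's x, y, z in degrees, then the finger opening in cm, from 0 to 9.4. In form: [[x, y, z, wx, wy, wz, grip], ...]. A call has 1 to 20 rows; each row shifts and turns the commanded pose from where the row before left it, along the tool's axes as they then stand; what a row does not reach is not made up. A row lasts 1/8 s, in which the tool goes at most 62.5 mm and 10.7 degrees, less where a joint would pass 70% of its speed; a pose out of reach is approached as far as the arm can. A call is refused whole if a number of a shift passes 6.25 or a number of a turn 10.7, either way. A call with a gripper value outside its range is refused whole. The fingers move at their own pace and stop on an object; "squeeze" is the grip in N (left out, the last holds). Time passes only in rows, so rows that do not move let the fingers close. It gives the time, the measured TCP pose, the force and the opening at its end, in the units of the state.
- read_state(): the state, without advancing time (a new reading comes with each control period).
- camera(name): name is "side" or "top"; returns a dict with "image" (400x640x3 uint8, red, green, blue), "K" (3x3 intrinsics, pixels), "k1" (the pictures are not rectified: a ray, as slopes to the right and down, at radius r is drawn at 1 + k1 r^2 times it, then the intrinsics apply), "rvec" (rotation vector, rad) and "tvec" (3), from world to camera coordinates, as OpenCV has them. Camera axes: x right, y down, z forward; pixel columns grow to the right and rows downward; lengths in mm; the calibration is good to about 2 mm. A picture is of the moment at which its call begins. There is no depth.
- sign_off(): hands the job in, once; it reports no verdict.
Trained networks look in a picture, given as the dict that the camera call returned (one of the last four; its "shot" number tells which), for a name from the list of things; names that differ only in an ending like _2 or _b are one class to them, and where a whole thing is asked for, a point or a joint stands for the part that bears it (a point fixed in the world has none). Each returns a list of dicts, best first, with "conf" (0 to 1); they miss things now and then, are a little off and sometimes report something else, mostly with a low value. They report only what shows in the picture. A call takes as long as a camera call. They do not tell look-alikes from the thing itself.
- recognise(picture, name): "centre" ([x, y, z] in mm, in the coordinates of the camera as it stood for that picture, good to about 4 mm: the middle of the surface that is visible of it).
- regions_of(picture, name): "mask" (400x640 bool, what is visible of it).
The state is a dict: "clock": time; "joints": joint angles; "qd": joint speeds; "effort": joint torques, N m; "eef_pos": TCP position; "eef_rot": TCP orientation; "wrist_force": force on the tool from outside, world axes, zero at the start; "moment": the same for the moment, N m; "finger_gap": finger opening in mm.
Only numpy, scipy, OpenCV 4.12 (cv2) and the standard library are available. Lean on these libraries where they do the work, as an engineer would, in place of code of your own. Each camera call takes 0.05 s, during which the arm holds its last target.

## Task

One of the three glue jars in the wooden caddy was left with a loose screw cap: find it by twisting the caps clockwise, and screw the loose one fully home. Then push that jar, sliding it without lifting or tipping, out of the far end of its lane so that it stands wholly clear of the runners on the bare board behind, to be used first; leave the two tight jars standing in their lanes and the other things on the bench where they are.

Things in the scene. Friction and masses are not known exactly. Their poses are not given: they have to be found in the camera images.
- caddy: wooden jar caddy fixed to the bench. Origin on the bench under the middle of the centre lane; x along the lanes, away from the robot, y left. Base board 8 mm thick, x -55 to 160 mm, y +-165 mm. Four runners, 30 mm wide, tops 28 mm above the bench, at y = -150, -50, 50, 150, from x = -45 to 45 mm; between them three lanes 70 mm wide, open at both ends, a jar standing in each near x = 0
- apron (a point): middle of the bare board behind the runners, on its top: caddy x = 98, y = 0, z = 8 mm. The bare board runs from x = 45 mm to a low batten at x = 150 mm whose top is 20 mm above the bench. A jar is wholly out of its lane when its centre is past caddy x = 77 mm; against the batten its centre is at 118 mm
- jar_a: squat square plastic jar, 64 x 64 mm, 46 mm tall to its flat shoulder, about 0.25 kg, one of three alike; origin at the centre of its underside (8 mm above the bench), z up, x along its lane. Its round ribbed screw cap is concentric with it: 46 mm across, from 48 to 76 mm above the jar's underside, so 56 to 84 mm above the bench
- cap_a (a joint): jar_a: its cap's turn, rad, + anticlockwise from above; a raised rib on the cap points along it (0 = jar's x). Before twisting it says nothing of tightness: threads start anywhere. A tight cap does not turn, fingers slip round it; a loose one turns easily (0.05 N m), is 0.6 to 1.2 rad short of closed, and seats hard, fully closed, at -0.60. Clockwise closes
- jar_b: squat square plastic jar, 64 x 64 mm, 46 mm tall to its flat shoulder, about 0.25 kg, one of three alike; origin at the centre of its underside (8 mm above the bench), z up, x along its lane. Its round ribbed screw cap is concentric with it: 46 mm across, from 48 to 76 mm above the jar's underside, so 56 to 84 mm above the bench
- cap_b (a joint): jar_b: its cap's turn, rad, + anticlockwise from above; a raised rib on the cap points along it (0 = jar's x). Before twisting it says nothing of tightness: threads start anywhere. A tight cap does not turn, fingers slip round it; a loose one turns easily (0.05 N m), is 0.6 to 1.2 rad short of closed, and seats hard, fully closed, at -0.60. Clockwise closes
- jar_c: squat square plastic jar, 64 x 64 mm, 46 mm tall to its flat shoulder, about 0.25 kg, one of three alike; origin at the centre of its underside (8 mm above the bench), z up, x along its lane. Its round ribbed screw cap is concentric with it: 46 mm across, from 48 to 76 mm above the jar's underside, so 56 to 84 mm above the bench
- cap_c (a joint): jar_c: its cap's turn, rad, + anticlockwise from above; a raised rib on the cap points along it (0 = jar's x). Before twisting it says nothing of tightness: threads start anywhere. A tight cap does not turn, fingers slip round it; a loose one turns easily (0.05 N m), is 0.6 to 1.2 rad short of closed, and seats hard, fully closed, at -0.60. Clockwise closes
- hammer: bystander: hammer with wooden handle, 260 mm long, lying along its x beside the caddy
- glue_bottle: bystander: white squeeze bottle with dark nozzle, 52 mm across, 142 mm tall, standing; origin under its centre
- chisel: bystander: wood chisel with round handle, 205 mm long, lying along its x; origin at the front end of the handle
There are look-alikes about, which are no part of the job. What is shaped like the jar_b but purple or red is not meant. Leave any green look-alike of the jar_c alone.

How it is judged (in metres and radians):
At the end, for the whole second after the job is handed in: The loose cap is home (within 0.08 rad); its jar stands upright, at rest, on the board behind the runners, its centre 76 to 125 mm along the caddy's x and within 150 mm in y; the tight jars stand upright, at rest, in their lanes, within 30 mm of mid-lane (((value of joint cap_a below -0.52 rad and x of jar_a in the frame of caddy between 0.076 and 0.125 m and y of jar_a in the frame of caddy between -0.15 and 0.15 m and x of jar_b in the frame of caddy between -0.03 and 0.03 m and x of jar_c in the frame of caddy between -0.03 and 0.03 m) or (value of joint cap_b below -0.52 rad and x of jar_b in the frame of caddy between 0.076 and 0.125 m and y of jar_b in the frame of caddy between -0.15 and 0.15 m and x of jar_a in the frame of caddy between -0.03 and 0.03 m and x of jar_c in the frame of caddy between -0.03 and 0.03 m) or (value of joint cap_c below -0.52 rad and x of jar_c in the frame of caddy between 0.076 and 0.125 m and y of jar_c in the frame of caddy between -0.15 and 0.15 m and x of jar_a in the frame of caddy between -0.03 and 0.03 m and x of jar_b in the frame of caddy between -0.03 and 0.03 m)) and angle between each of jar_a, jar_b, jar_c's own z axis and vertical below 0.1 rad and linear speed of each of jar_a, jar_b, jar_c below 0.02 m/s and height (world z) of each of jar_a, jar_b, jar_c below 0.014 m); the robot touches nothing.
It fails at once if a jar is lifted off the board or tipped (height (world z) of any of jar_a, jar_b, jar_c above 0.028 m or angle between any of jar_a, jar_b, jar_c's own z axis and vertical above 0.35 rad).
It fails at once if a jar whose cap has not been screwed home onto its seat (so any tight jar too) is pushed out of its place in the lane ((value of joint cap_a above -0.52 rad and (x of jar_a in the frame of caddy above 0.04 m or x of jar_a in the frame of caddy below -0.04 m)) or (value of joint cap_b above -0.52 rad and (x of jar_b in the frame of caddy above 0.04 m or x of jar_b in the frame of caddy below -0.04 m)) or (value of joint cap_c above -0.52 rad and (x of jar_c in the frame of caddy above 0.04 m or x of jar_c in the frame of caddy below -0.04 m))).
It fails at once if hammer, glue bottle or chisel is shifted by more than 30 mm, or the bottle is tipped (distance of any of hammer, glue_bottle, chisel from where it was at the start of the episode above 0.03 m or angle between glue_bottle's own z axis and vertical above 0.4 rad).
It also fails if it takes over 64 s, if anything falls off the work surface, if the arm or the gripper's body presses on something with over 40 N, if the wrist force passes 120 N, or if a joint passes its speed limit or range.

## Working session

There is one attempt and no reset: what is moved stays moved. The work goes in short steps, Python scripts to look and compute and a tool call to move; the robot and the scene stay as the last step left them, time stands still between calls to the robot, and variables do not carry over. Pictures are saved under pics/ and viewed, and the job is handed in when it is done.

Besides the shell and the picture viewer there is one more tool, called after "Call:" as name([rows], argument=value, ...), one row to a line, values as JSON. jog_arm: Moves the arm, as the interface text tells. Its arguments: {"type":"object","properties":{"increments":{"type":"array"},"squeeze":{"type":"number"}},"required":["increments"]}

```bash
mkdir -p pics; ls; cat > h.py <<'E'
from cell import *
import numpy as np, cv2
def save(c,n): cv2.imwrite('pics/'+n+'.png', cv2.cvtColor(c['image'],cv2.COLOR_RGB2BGR))
def RT(c):
    R,_=cv2.Rodrigues(np.array(c['rvec'],float)); return R,np.array(c['tvec'],float).ravel()
def toworld(c,p):
    R,t=RT(c); return R.T@(np.array(p,float)-t)
def proj(c,P):
    R,t=RT(c); q=R@np.array(P,float)+t; s=q[:2]/q[2]; s=s*(1+c['k1']*(s@s)); K=np.array(c['K']); return K[:2,:2]@s+K[:2,2]
def onplane(c,uv,z):
    K=np.array(c['K']); d=np.linalg.inv(K)@np.array([uv[0],uv[1],1.]); s=d[:2].copy(); s0=s.copy()
    for _ in range(20): s=s0/(1+c['k1']*(s@s))
    R,t=RT(c); o=-R.T@t; r=R.T@np.array([s[0],s[1],1]); return o+r*(z-o[2])/r[2]
E
python3 - <<'E'
from h import *
np.set_printoptions(precision=2,suppress=True)
for n in ['top','side']:
    c=camera(n); save(c,n+'0'); print(n,c['k1'])
    for o in ['jar_a','cap_a','caddy','hammer','glue_bottle','chisel']:
        for d in recognise(c,o): print(o,round(d['conf'],2),toworld(c,d['centre']),proj(c,toworld(c,d['centre'])))
print(read_state())
E
```

```text
pics
top 0.00334346750409366
jar_a 0.88 [537.58 -17.05  50.71] [324.23 226.04]
jar_a 0.83 [529.86  80.64  54.89] [280.64 229.94]
jar_a 0.76 [ 382.78 -159.19   46.98] [390.22 295.14]
jar_a 0.62 [403.42 173.34  49.  ] [239.03 287.94]
jar_a 0.58 [385.94  25.91  46.15] [305.98 294.97]
jar_a 0.57 [ 542.56 -107.19   54.94] [364.47 222.91]
cap_a 0.87 [551.1  -14.24  82.69] [322.91 218.02]
cap_a 0.82 [541.16  86.1   85.38] [277.04 223.12]
cap_a 0.76 [391.12  21.76  76.34] [307.46 292.48]
cap_a 0.71 [407.47 174.76  74.87] [236.51 285.89]
cap_a 0.62 [ 383.52 -164.13   73.6 ] [394.13 294.76]
cap_a 0.58 [ 545.15 -113.72   86.87] [368.63 219.68]
caddy 0.88 [613.2   -8.56   7.69] [319.94 196.61]
hammer 0.93 [593.66 275.5   23.05] [197.79 205.73]
glue_bottle 0.81 [ 687.38 -285.79   85.65] [443.78 155.21]
chisel 0.72 [ 495.1  -264.07   19.37] [432.55 244.49]
chisel 0.44 [537.37 -15.37  53.13] [323.49 226.  ]
chisel 0.44 [ 690.96 -283.38   89.07] [442.96 153.26]
side 0.05658245250744398
jar_a 0.94 [527.09  70.22  50.63] [292.96 199.76]
jar_a 0.86 [536.71 -27.33  57.93] [322.5  220.65]
jar_a 0.7 [384.
[... 498 characters left out ...]
a 0.55 [398.48 166.4   78.26] [223.38 195.39]
cap_a 0.38 [ 534.51 -123.05   57.71] [349.94 247.7 ]
caddy 0.64 [621.98 -44.33  11.78] [354.05 218.39]
hammer 0.79 [585.24 271.1   22.96] [263.86 151.22]
glue_bottle 0.86 [ 682.3  -301.46   83.87] [460.18 256.91]
chisel 0.85 [ 488.12 -270.86   17.47] [380.61 315.93]
{'clock': 0.7, 'joints': array([ 1.2 ,  0.3 ,  1.52, -0.  ,  1.32, -0.07]), 'qd': array([-0.,  0.,  0.,  0.,  0., -0.]), 'effort': array([ -0.  , -53.16, -35.29,   0.07,   0.02,   0.  ]), 'eef_pos': array([164.  , 524.98, 227.46]), 'eef_rot': array([3.14, 0.  , 2.84]), 'wrist_force': array([-0.16, -0.28, -0.04]), 'moment': array([-0.01, -0.04, -0.  ]), 'finger_gap': 93.95026767489422}
```

View pics/top0.png

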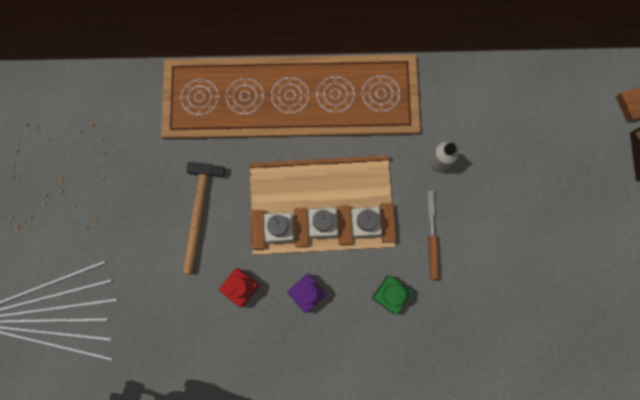

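View pics/side0.png

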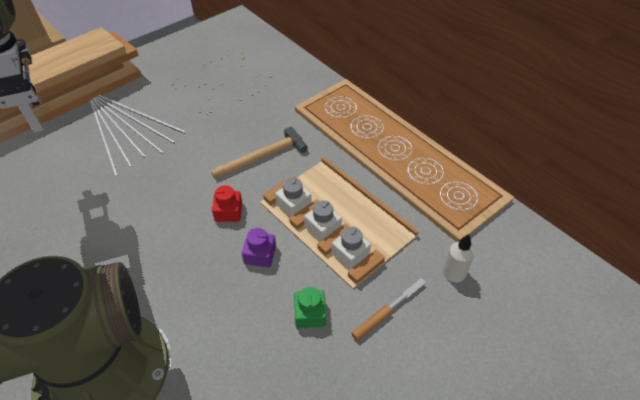

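```bash
python3 - <<'E'
import cv2
a=cv2.imread('pics/top0.png')[150:265,235:415]; cv2.imwrite('pics/topcrop.png',cv2.resize(a,None,fx=4.4,fy=4.4,interpolation=cv2.INTER_CUBIC))
E
```

```text
(no output)
```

View pics/topcrop.png

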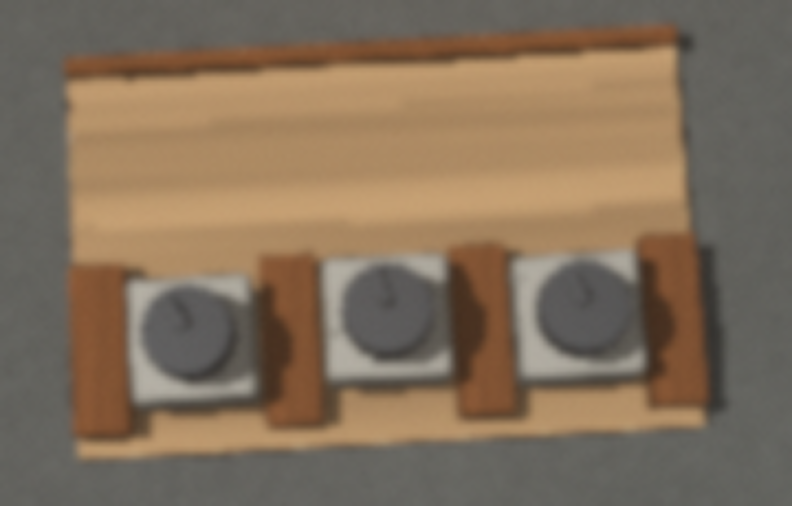

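```bash
python3 - <<'E'
from h import *
from scipy.optimize import least_squares
np.set_printoptions(precision=2,suppress=True)
c=camera('top'); s=camera('side')
f=lambda x,y:(x/4.4+235,y/4.4+150)
pts=[((-55,165,8),f(78,459)),((-55,-165,8),f(705,427)),((160,165,20),f(65,60)),((160,-165,20),f(677,27)),
((-45,165,28),f(78,437)),((45,165,28),f(71,266)),((45,-165,28),f(694,235)),((-45,-165,28),f(708,406)),((45,35,28),f(314,255)),((45,-35,28),f(450,246)),((-45,35,28),f(322,425)),((-45,-35,28),f(459,416))]
def W(p,P):
    x,y,a=p; return np.array([x+np.cos(a)*P[0]-np.sin(a)*P[1],y+np.sin(a)*P[0]+np.cos(a)*P[1],P[2]])
r=least_squares(lambda p:np.concatenate([proj(c,W(p,P))-np.array(u) for P,u in pts]),[540,-15,0],x_scale=[1,1,.01])
p=r.x; print(p); print(r.fun.reshape(-1,2))
np.save('caddy.npy',p)
im=s['image'].copy(); it=c['image'].copy()
for P,_ in pts:
    u=proj(s,W(p,P)); cv2.circle(im,tuple(int(v) for v in np.round(u)),1,(0,255,255),-1)
im2=cv2.resize(im[150:290,250:430],None,fx=4.2,fy=4.2); cv2.imwrite('pics/sidefit.png',im2[...,::-1])
# jars via network in caddy frame
def C(q): x,y,a=p; d=q[:2]-p[:2]; return np.array([np.cos(a)*d[0]+np.sin(a)*d[1],-np.sin(a)*d[0]+np.cos(a)*d[1],q[2]])
for k in (c,s):
  for m in regions_of(k,'cap_a'):
    v,u=np.nonzero(m['mask']); uv=(u.mean(),v.mean()); q=onplane(k,uv,80); 
    if q[0]>460: print(round(m['conf'],2),len(u),q,C(q))
  for d in recognise(k,'jar_a'):
    q=toworld(k,d['centre'])
    if q[0]>460: print('j',C(q))
E
```

```text
[540.25 -14.14   0.03]
[[ 0.05  0.28]
 [ 0.29  0.25]
 [-0.24 -0.57]
 [ 0.26 -0.29]
 [-1.22  0.2 ]
 [-0.72  0.07]
 [ 0.63 -0.24]
 [ 0.51 -0.17]
 [ 0.33 -0.32]
 [-0.26  0.16]
 [ 0.38  0.01]
 [-0.02  0.48]]
0.93 375 [ 545.64 -112.09   80.  ] [  1.96 -98.07  80.  ]
0.57 374 [537.18  84.27  80.  ] [ 0.37 98.45 80.  ]
j [-1.41 -1.47 49.74]
j [-4.67 93.07 54.01]
j [ -1.34 -93.99  49.07]
0.9 375 [545.38 -19.14  80.  ] [ 4.95 -5.18 80.  ]
0.85 369 [535.43  79.52  80.  ] [-1.55 93.77 80.  ]
0.6 424 [ 544.03 -116.91   80.  ] [   0.18 -102.84   80.  ]
j [-10.72  83.47  48.91]
j [ -10.51 -110.01   58.16]
j [ -3.7  -12.43  59.64]
```

View pics/sidefit.png

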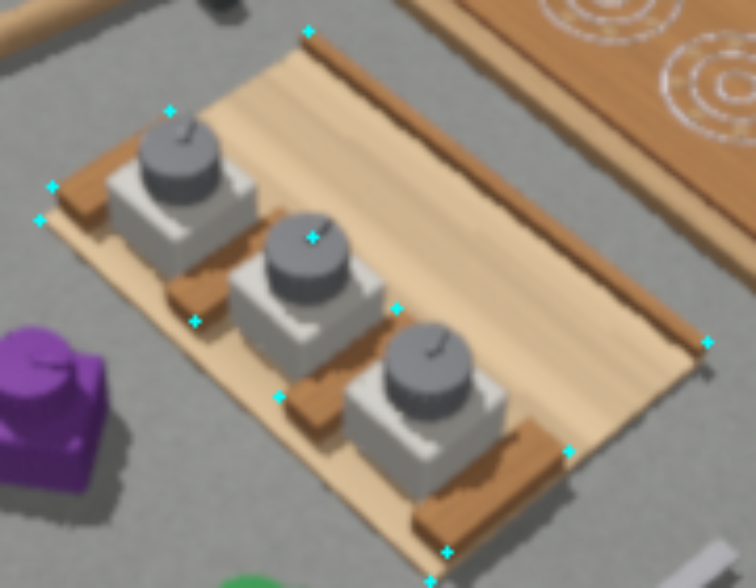

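```bash
python3 - <<'E'
from h import *
np.set_printoptions(precision=4,suppress=True)
c=camera('top'); p=np.load('caddy.npy'); print(p)
f=lambda x,y:(x/4.4+235,y/4.4+150)
def C(q): x,y,a=p; d=q[:2]-p[:2]; return np.array([np.cos(a)*d[0]+np.sin(a)*d[1],-np.sin(a)*d[0]+np.cos(a)*d[1]])
for n,xy,tip in [('L',(187,331),(174,297)),('M',(388,308),(383,268)),('R',(583,307),(574,268))]:
    q=onplane(c,f(*xy),84); t=onplane(c,f(*tip),84); print(n,q,C(q),np.arctan2(*(t-q)[[1,0]])-p[2])
st=read_state(); print(st['clock'],st['eef_pos'],st['eef_rot'])
y=st['eef_rot'][2]
def tool(d): return np.array([np.cos(y)*d[0]+np.sin(y)*d[1], np.sin(y)*d[0]-np.cos(y)*d[1], -d[2]])/10
q=onplane(c,f(187,331),84); tgt=np.array([q[0],q[1],80.]); print(tool(tgt-st['eef_pos']))
E
```

```text
[540.2526 -14.1399   0.035 ]
L [536.687   85.2168  84.    ] [-0.0915 99.4206] 0.3240645358262609
M [546.5296 -14.749   84.    ] [ 6.2518 -0.8281] 0.07031221516090833
R [ 545.401  -111.5155   84.    ] [  1.7425 -97.4961] 0.1569397714777105
1.05 [163.9953 524.9638 227.4039] [-3.1415 -0.      2.8388]
[-48.6874 -30.8593  14.7404]
```

Call:
jog_arm([
  [-1,-0.6,0,0,0,0,9.4],
  [-3,-1.8,0,0,0,0,9.4],
  [-4.5,-2.9,0,0,0,0,9.4],
  [-4.5,-2.9,0.5,0,0,0,9.4],
  [-4.5,-2.9,1,0,0,0,9.4],
  [-4.5,-2.9,1,0,0,0,9.4],
  [-4.5,-2.9,1,0,0,0,9.4],
  [-4.5,-2.9,1,0,0,0,9.4],
  [-4.5,-2.9,1,0,0,0,9.4],
  [-4.5,-2.9,0.5,0,0,0,9.4],
  [-4.5,-2.9,0,0,0,0,9.4],
  [-3,-1.8,0,0,0,0,9.4],
  [-1.2,-0.7,0,0,0,0,9.4],
  [0,0,0,0,0,0,9.4],
  [0,0,0,0,0,0,9.4],
])

```text
clock: 2.92
eef_pos: [535.8, 84.7, 167.5]
eef_rot: [3.142, -0.0, 2.84]
wrist_force: [0.2, 0.3, -0.1]
finger_gap: 94.1
```

```bash
cat >> h.py <<'E'
def go(tgt):
    st=read_state(); y=st['eef_rot'][2]; d=np.array(tgt)-st['eef_pos']
    print('clk',round(st['clock'],2),'pos',st['eef_pos'].round(1),'yaw',round(y,3),'j6',st['joints'][5].round(2),'F',st['wrist_force'].round(1),'M',st['moment'].round(3),'gap',round(st['finger_gap'],1))
    print('rows cm',(np.array([np.cos(y)*d[0]+np.sin(y)*d[1], np.sin(y)*d[0]-np.cos(y)*d[1], -d[2]])/10).round(2))
E
python3 -c "
from h import *
go([536.7,85.2,80])"
```

```text
clk 2.92 pos [535.8  84.7 167.5] yaw 2.84 j6 -1.18 F [ 0.2  0.3 -0.1] M [-0.047 -0.011  0.006] gap 94.1
rows cm [-0.07  0.08  8.75]
```

Call:
jog_arm([
  [-0.1,0.1,1,0,0,0,9.4],
  [0,0,2,0,0,0,8],
  [0,0,2.5,0,0,0,7],
  [0,0,2,0,0,0,6.5],
  [0,0,1,0,0,0,6],
  [0,0,0.2,0,0,0,6],
  [0,0,0,0,0,0,5.5],
  [0,0,0,0,0,0,5],
  [0,0,0,0,0,0,4],
  [0,0,0,0,0,0,4],
  [0,0,0,0,0,0,4],
  [0,0,0,0,0,0,4],
], squeeze=12)

```text
clock: 4.42
eef_pos: [538.0, 84.7, 81.0]
eef_rot: [3.141, 0.001, 2.839]
wrist_force: [0.4, 2.1, 6.2]
finger_gap: 45.6
```

```bash
python3 -c "
from h import *
go([536.7,85.2,80])"
```

```text
clk 4.42 pos [538.   84.7  81. ] yaw 2.839 j6 -1.18 F [0.4 2.1 6.2] M [0.372 0.092 0.032] gap 45.6
rows cm [0.14 0.01 0.1 ]
```

Call:
jog_arm([
  [0,0,0,0,0,3,4],
  [0,0,0,0,0,5,4],
  [0,0,0,0,0,5,4],
])

```text
clock: 4.8
eef_pos: [538.1, 84.8, 81.0]
eef_rot: [3.141, 0.001, 2.609]
wrist_force: [0.1, 3.3, 5.5]
finger_gap: 45.6
```

```bash
python3 -c "
from h import *
go([536.7,85.2,80])"
```

```text
clk 4.8 pos [538.1  84.8  81. ] yaw 2.609 j6 -0.95 F [0.1 3.3 5.5] M [ 0.559 -0.11   0.042] gap 45.6
rows cm [ 0.14 -0.03  0.1 ]
```

Call:
jog_arm([
  [0,0,0,0,0,5,4],
  [0,0,0,0,0,5,4],
  [0,0,0,0,0,5,4],
])

```text
clock: 5.18
eef_pos: [538.2, 84.7, 81.0]
eef_rot: [3.14, 0.001, 2.347]
wrist_force: [1.6, 2.3, 4.5]
finger_gap: 45.8
```

```bash
python3 -c "
from h import *
go([536.7,85.2,80])
c=camera('top');save(c,'a1');im=c['image'][150:265,235:415];cv2.imwrite('pics/a1c.png',cv2.resize(im,None,fx=4.4,fy=4.4,interpolation=2)[...,::-1])
c=camera('side');save(c,'a1s');im=c['image'][150:290,250:430];cv2.imwrite('pics/a1sc.png',cv2.resize(im,None,fx=4.2,fy=4.2,interpolation=2)[...,::-1])
"
```

```text
clk 5.17 pos [538.2  84.7  81. ] yaw 2.347 j6 -0.69 F [1.6 2.3 4.5] M [ 0.391 -0.268  0.084] gap 45.8
rows cm [ 0.14 -0.07  0.1 ]
```

View pics/a1sc.png

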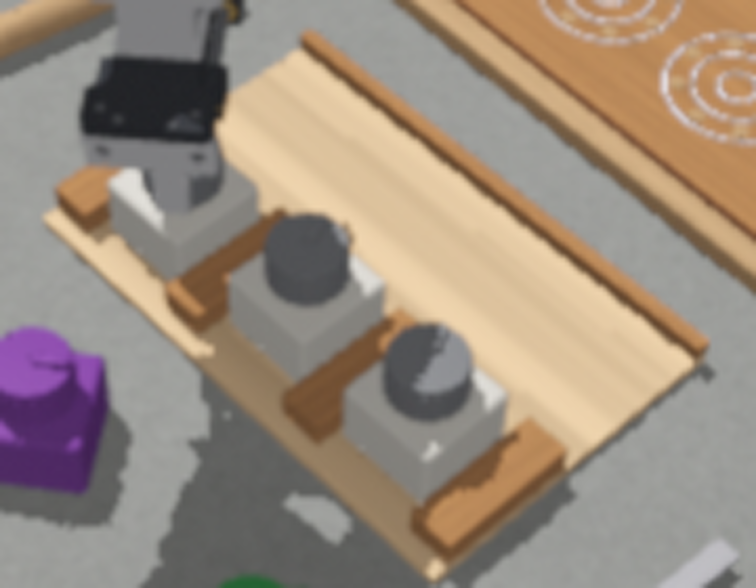

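Call:
jog_arm([
  [0,0,0,0,0,5,4],
  [0,0,0,0,0,5,4],
  [0,0,0,0,0,5,4],
])

```text
clock: 5.65
eef_pos: [538.2, 84.6, 81.0]
eef_rot: [3.14, 0.001, 2.087]
wrist_force: [2.0, 1.4, 5.1]
finger_gap: 45.4
```

```bash
python3 -c "
from h import *
go([536.7,85.2,80])"
```

```text
clk 5.65 pos [538.2  84.6  81. ] yaw 2.087 j6 -0.43 F [2.  1.4 5.1] M [ 0.209 -0.334  0.013] gap 45.4
rows cm [ 0.13 -0.1   0.1 ]
```

Call:
jog_arm([
  [0,0,0,0,0,5,4],
  [0,0,0,0,0,5,4],
  [0,0,0,0,0,5,4],
])

```text
clock: 6.02
eef_pos: [538.3, 84.6, 81.0]
eef_rot: [3.14, 0.0, 1.825]
wrist_force: [3.5, 0.9, 5.3]
finger_gap: 45.8
```

```bash
python3 -c "
from h import *
go([536.7,85.2,80])"
```

```text
clk 6.03 pos [538.3  84.6  81. ] yaw 1.825 j6 -0.17 F [3.5 0.9 5.3] M [ 0.18  -0.458  0.019] gap 45.8
rows cm [ 0.1  -0.14  0.1 ]
```

Call:
jog_arm([
  [0,0,0,0,0,5,4],
  [0,0,0,0,0,5,4],
  [0,0,0,0,0,5,4],
])

```text
clock: 6.4
eef_pos: [538.3, 84.6, 80.9]
eef_rot: [3.14, -0.0, 1.564]
wrist_force: [3.8, 2.1, 4.0]
finger_gap: 45.5
```

```bash
python3 -c "
from h import *
go([536.7,85.2,80])"
```

```text
clk 6.4 pos [538.3  84.6  80.9] yaw 1.564 j6 0.1 F [3.8 2.1 4. ] M [ 0.27  -0.492  0.343] gap 45.5
rows cm [ 0.05 -0.16  0.09]
```

Call:
jog_arm([
  [0,0,0,0,0,0,4],
  [0,0,0,0,0,4,4],
  [0,0,0,0,0,4,4],
  [0,0,0,0,0,4,4],
], squeeze=20)

```text
clock: 6.9
eef_pos: [538.1, 84.3, 80.8]
eef_rot: [3.14, 0.0, 1.357]
wrist_force: [2.7, -1.2, 4.4]
finger_gap: 45.9
```

```bash
python3 -c "
from h import *
go([536.7,85.2,80])"
```

```text
clk 6.9 pos [538.1  84.3  80.8] yaw 1.357 j6 0.3 F [ 2.7 -1.2  4.4] M [-0.443 -0.489  0.617] gap 45.9
rows cm [ 0.06 -0.16  0.08]
```

Call:
jog_arm([
  [0,0,0,0,0,-2,4.6],
  [0,0,0,0,0,0,6.5],
  [0,0,0,0,0,0,8.0],
  [0,0,0,0,0,0,8.0],
  [0,0,-1,0,0,0,8.0],
  [0,0,-3,0,0,0,8.0],
  [0,0,-4,0,0,0,8.0],
  [0,0,-3,0,0,0,6],
  [0,-2,-1,0,0,0,4],
  [0,-4,0,0,0,0,3],
  [0,-4,0,0,0,0,2.4],
  [0,-2,0,0,0,0,2.4],
  [0,0,0,0,0,9.7,2.4],
  [0,0,0,0,0,9.7,2.4],
  [0,0,0,0,0,9.7,2.4],
  [0,0,0,0,0,9.7,2.4],
  [0,0,0,0,0,9.7,2.4],
  [0,0,0,0,0,9.7,2.4],
  [0,0,0,0,0,9.7,2.4],
  [0,0,0,0,0,9.7,2.4],
])

```text
clock: 9.4
eef_pos: [419.6, 106.1, 201.1]
eef_rot: [-3.142, -0.001, 0.03]
wrist_force: [0.2, -0.6, -0.6]
finger_gap: 23.9
```

```bash
python3 -c "
from h import *
go([456.8,82,40])
c=camera('top');save(c,'a2');im=c['image'][150:265,235:415];cv2.imwrite('pics/a2c.png',cv2.resize(im,None,fx=4.4,fy=4.4,interpolation=2)[...,::-1])
c=camera('side');save(c,'a2s');im=c['image'][150:290,250:430];cv2.imwrite('pics/a2sc.png',cv2.resize(im,None,fx=4.2,fy=4.2,interpolation=2)[...,::-1])
"
```

```text
clk 9.4 pos [419.6 106.1 201.1] yaw 0.03 j6 1.7 F [ 0.2 -0.6 -0.6] M [-0.007  0.123 -0.013] gap 23.9
rows cm [ 3.64  2.52 16.11]
```

View pics/a2sc.png

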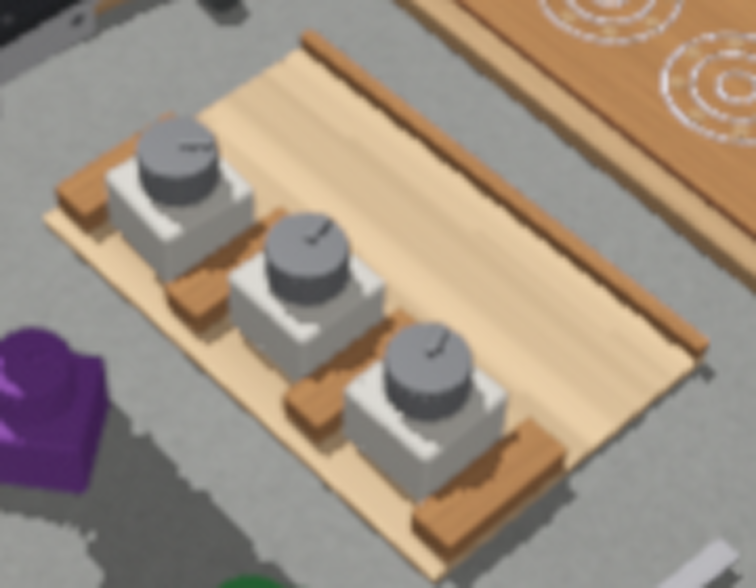

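View pics/a2c.png

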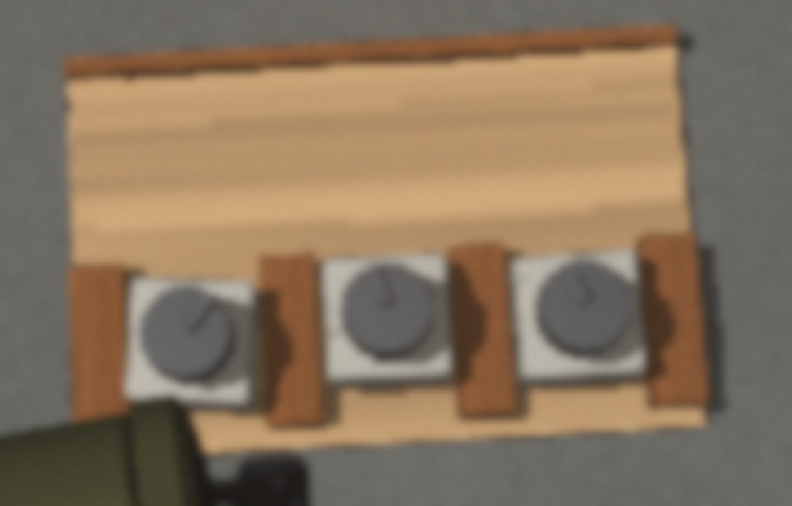

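```bash
python3 - <<'E'
from h import *
c=camera('top'); s=camera('side'); p=np.load('caddy.npy')
ft=lambda x,y:(x/4.4+235,y/4.4+150); fs=lambda x,y:(x/4.2+250,y/4.2+150)
for k,f,a,b in [(c,ft,(190,331),(222,302)),(s,fs,(179,148),(212,147))]:
    d=onplane(k,f(*b),85)-onplane(k,f(*a),85); print(np.arctan2(d[1],d[0])-p[2],np.linalg.norm(d))
    # jar yaw from shoulder edges
for k,f,a,b,n in [(c,ft,(133,282),(253,284),'far'),(c,ft,(133,282),(126,400),'left'),(c,ft,(253,284),(250,405),'right'),(s,fs,(174,245),(252,185),'right'),(s,fs,(108,182),(174,245),'near')]:
    d=onplane(k,f(*b),54)-onplane(k,f(*a),54); print(n,np.degrees(np.arctan2(d[1],d[0])-p[2]),np.linalg.norm(d))
E
```

```text
-0.8762727418613043 21.39598086384922
-0.6973065439715653 18.47318689287823
far -93.94160503323084 61.47913952111976
left 174.7635991200164 60.5787694585535
right 176.17649151182127 62.003268636565174
right 3.4368923203943407 61.37191252944342
near -91.74839068700422 60.741734999797465
```

Call:
jog_arm([
  [0.6,0.5,0,0,0,-0.3,2.4],
  [1.8,1.2,0,0,0,0,2.4],
  [1.2,0.7,0,0,0,0,2.4],
  [0,0,2,0,0,0,2.4],
  [0,0,4,0,0,0,2.4],
  [0,0,4,0,0,0,2.4],
  [0,0,3,0,0,0,2.4],
  [0,0,2,0,0,0,2.4],
  [0,0,1,0,0,0,2.4],
  [0,0,0,0,0,0,2.4],
])

```text
clock: 10.85
eef_pos: [456.6, 83.4, 40.3]
eef_rot: [3.142, 0.001, 0.041]
wrist_force: [-0.3, -0.3, -0.1]
finger_gap: 23.7
```

```bash
python3 -c "
from h import *
p=np.load('caddy.npy')
go([540.25+56-3.5,-14.14+2+99.94,40])"
```

```text
clk 10.85 pos [456.6  83.4  40.3] yaw 0.041 j6 1.63 F [-0.3 -0.3 -0.1] M [-0.063  0.133 -0.015] gap 23.7
rows cm [13.62  0.13  0.03]
```

Call:
jog_arm([
  [0.8,0,0,0,0,0,2.4],
  [1,0,0,0,0,0,2.4],
  [0.8,0,0,0,0,0,2.4],
  [0.5,0,0,0,0,0,2.4],
  [0.5,0,0,0,0,0,2.4],
  [0.5,0,0,0,0,0,2.4],
  [0.5,0,0,0,0,0,2.4],
  [0.5,0,0,0,0,0,2.4],
  [0.5,0,0,0,0,0,2.4],
  [0.5,0,0,0,0,0,2.4],
])

```text
clock: 12.1
eef_pos: [517.8, 86.0, 40.4]
eef_rot: [3.142, 0.0, 0.041]
wrist_force: [-1.9, -1.5, 0.2]
finger_gap: 24.2
```

```bash
python3 -c "
from h import *
go([540.25+59-3.5,-14.14+2+99.94,40])
c=camera('side');save(c,'a3s');im=c['image'][150:290,250:430];cv2.imwrite('pics/a3sc.png',cv2.resize(im,None,fx=4.2,fy=4.2,interpolation=2)[...,::-1])
"
```

```text
clk 12.1 pos [517.8  86.   40.4] yaw 0.041 j6 1.62 F [-1.9 -1.5  0.2] M [-0.234  0.543 -0.041] gap 24.2
rows cm [7.8  0.14 0.04]
```

View pics/a3sc.png

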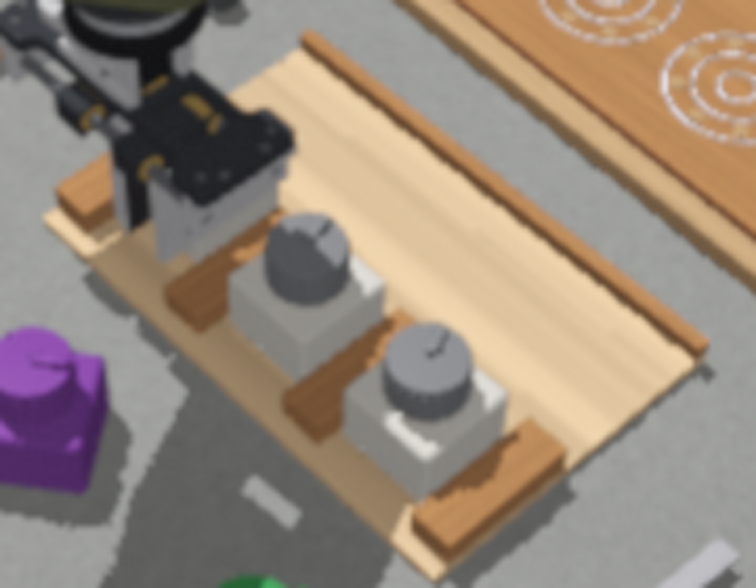

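Call:
jog_arm([
  [0.5,0.02,0,0,0,0,2.4],
  [0.6,0.02,0,0,0,0,2.4],
  [0.6,0.02,0,0,0,0,2.4],
  [0.6,0.02,0,0,0,0,2.4],
  [0.6,0.02,0,0,0,0,2.4],
  [0.6,0.02,0,0,0,0,2.4],
  [0.6,0,0,0,0,0,2.4],
  [0.6,0,0,0,0,0,2.4],
  [0.6,0,0,0,0,0,2.4],
  [0.6,0,0,0,0,0,2.4],
  [0.6,0,0,0,0,0,2.4],
  [0.5,0,0,0,0,0,2.4],
  [0.4,0,0,0,0,0,2.4],
  [0.3,0,0,0,0,0,2.4],
  [0.1,0,0,0,0,0,2.4],
  [0,0,0,0,0,0,2.4],
])

```text
clock: 14.15
eef_pos: [595.6, 88.0, 40.4]
eef_rot: [3.142, -0.0, 0.041]
wrist_force: [-0.4, 0.7, 1.0]
finger_gap: 24.0
```

```bash
python3 -c "
from h import *
go([540.25+59-3.5,-14.14+2+99.94,40])"
```

```text
clk 14.15 pos [595.6  88.   40.4] yaw 0.041 j6 1.62 F [-0.4  0.7  1. ] M [0.022 0.154 0.021] gap 24.0
rows cm [0.01 0.02 0.04]
```

Back off along the lane, lift, and look.

Call:
jog_arm([
  [-0.5,0,0,0,0,0,2.4],
  [-1.5,0,0,0,0,0,2.4],
  [-3,0,0,0,0,0,2.4],
  [-3,0,0,0,0,0,2.4],
  [-1,0,-2,0,0,0,2.4],
  [0,0,-4,0,0,0,2.4],
  [0,0,-6,0,0,0,2.4],
  [-5,0,-5,0,0,0,2.4],
  [-5,0,0,0,0,0,2.4],
  [-3,0,0,0,0,0,2.4],
  [0,0,0,0,0,0,2.4],
])

```text
clock: 15.52
eef_pos: [380.2, 79.2, 205.1]
eef_rot: [-3.141, -0.002, 0.041]
wrist_force: [0.2, -0.2, -0.9]
finger_gap: 23.8
```

```bash
python3 - <<'E'
from h import *
np.set_printoptions(precision=1,suppress=True)
go([450,80,200]); p=np.load('caddy.npy')
def C(q): a=p[2]; d=q[:2]-p[:2]; return np.array([np.cos(a)*d[0]+np.sin(a)*d[1],-np.sin(a)*d[0]+np.cos(a)*d[1]])
c=camera('top');save(c,'a4');im=c['image'][150:265,235:415];cv2.imwrite('pics/a4c.png',cv2.resize(im,None,fx=4.4,fy=4.4,interpolation=2)[...,::-1])
for m in regions_of(c,'cap_a'):
    v,u=np.nonzero(m['mask']); q=onplane(c,(u.mean(),v.mean()),80)
    if q[0]>460: print('cap',m['conf'],C(q))
for o in ['hammer','glue_bottle','chisel']: print(o,toworld(c,recognise(c,o)[0]['centre']))
c=camera('side');save(c,'a4s');im=c['image'][140:290,240:430];cv2.imwrite('pics/a4sc.png',cv2.resize(im,None,fx=4,fy=4,interpolation=2)[...,::-1])
for m in regions_of(c,'cap_a'):
    v,u=np.nonzero(m['mask']); q=onplane(c,(u.mean(),v.mean()),80)
    if q[0]>460: print('cap',m['conf'],C(q))
E
```

```text
clk 15.53 pos [380.2  79.2 205.1] yaw 0.041 j6 1.64 F [ 0.2 -0.2 -0.9] M [0.  0.1 0. ] gap 23.8
rows cm [7.  0.2 0.5]
cap 0.65 [  2.2 -99. ]
cap 0.64 [6.2 0.4]
cap 0.57 [ 96.6 102.5]
hammer [596.1 276.5  23.5]
glue_bottle [ 689.2 -285.7   85.1]
chisel [ 499.  -264.7   16.5]
cap 0.75 [96.2 96.8]
cap 0.71 [ 4.9 -4.8]
cap 0.67 [   0.6 -104.3]
```

View pics/a4c.png

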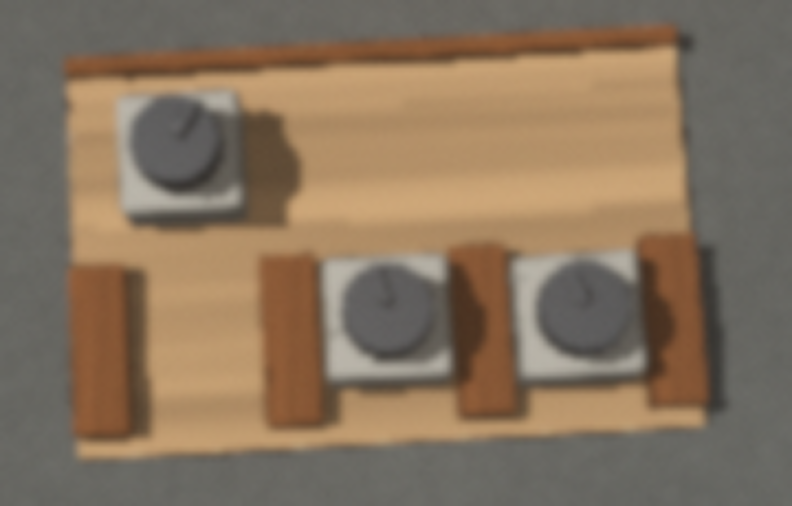

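View pics/a4sc.png

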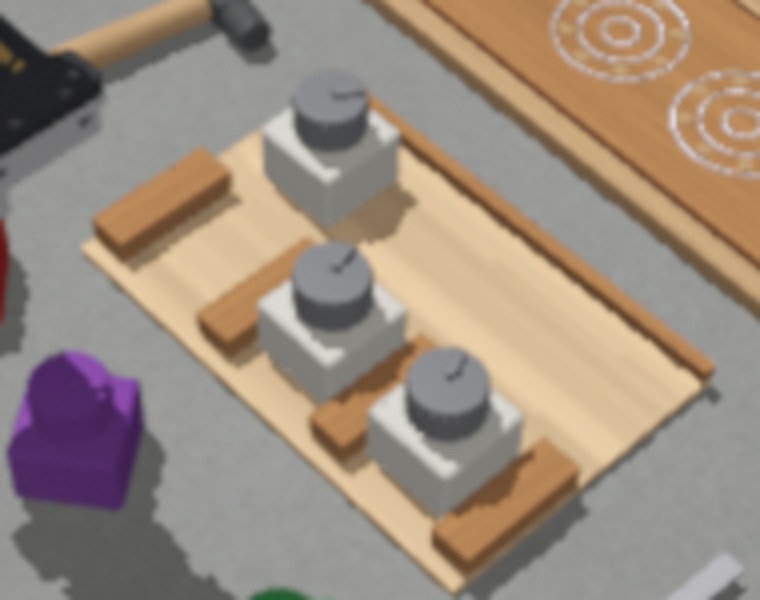

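```bash
python3 -c "
from h import *
print(read_state()['wrist_force'].round(1)); print(sign_off())"
```

```text
[-0.1  0.6 -0.4]
the job is handed in; nothing more can be done
None
```

The loose cap was on the left-hand jar. I screwed it home, pushed that jar out onto the bare board, and handed the job in at about 16 s of the 64 s allowed.

- **Finding and closing the cap:** The cap turned clockwise about 1.1–1.2 rad at under 0.1 N m, then stopped hard. The moment rose to 0.34 N m, and to 0.62 N m on a firmer grip. I did not twist the other two caps, since only one was loose.
- **Pushing the jar:** I slid it with two fingers held low, using about 2 N, and then backed the arm away.
- **Final positions:** The jar's centre is at caddy x of about 96–97 mm, y about 97–102 mm, and it stands upright. The other two jars are within about 6 mm of mid-lane. The hammer, bottle and chisel read within about 4 mm of where they started. The arm touches nothing.
- **Checks that disagreed:** Before the push, the cap's rib read −0.88 rad from the top camera and −0.70 rad from the side camera. The jar itself was turned by about −0.06 rad at the time. Both lie beyond the −0.60 seat, so I went by the moment rather than the pictures for the cap being home. The two cameras also differ by about 5 mm in y.

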